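Slide the mixing plate out over the ledge end

ROBOT

A 7-joint arm with a two-finger parallel gripper is mounted at the origin on the work surface. World frame = base frame: x ahead of the robot, y to its left, z up, the work surface at z = 0. Lengths are in m, angles in rad, forces in N, time in s.
With the tool pointing down it reaches from about 0.4 to 0.875 m from the base axis. Payload 19.3 kg.
Tool frame: the origin (TCP) lies at the very end of the fingers, on their centre line; the grasp point (between the pads) lies 19 mm behind it; z points along the fingers, y is the line along which they close (so a half turn about z gives the same grasp; the last joint's range is limited). The gripper opens to 85 mm and grips with 20 to 120 N. Pads are 22 mm wide; open, the fingers measure 114 mm over their backs; the gripper's body (76 mm by 85 mm) begins 54 mm behind the grasp point. The pads swing forward as they close: fully open they stand 13 mm farther back than shut.
Start: joints at [1.098, 0.521, -0.036, 1.599, 0.021, 1.021, -0.113], TCP at [0.245, -0.575, 0.231] pointing down, gripper open.
Joint ranges: [-2.91, 2.91], [-0.3, 2.13], [-1.5, 1.42], [0.17, 2.43], [-1.26, 4.41], [0.16, 1.93], [-2.52, 2.52]. Speed limits (rad/s): [1.89, 1.89, 2.39, 2.39, 3.01, 3.01, 3.01].

INTERFACE

Orientations are given as [roll, pitch, yaw] about the fixed x, y, z axes, in that order (R = Rz(yaw) Ry(pitch) Rx(roll)).
In Python, from workcell import bot gives the robot as it stands.
- The arm moves only by the tool carry_out, never from a script. Its argument "rows" is a list that holds one entry, the list of rows, each a list of 4 numbers: the shift along the tool's x, y, z in m, then the turn about the tool's z in degrees. In form: [[[x, y, z, twist], ...]]. A call has 1 to 12 rows; each row is the pose to reach, as a shift and turn from the pose commanded when the call began, along the tool's axes at that moment; what a row does not reach only later rows make up. A row lasts 1/12 s, in which the tool goes at most 41.7 mm and 7.16 degrees, less where a joint would pass 70% of its speed; a pose out of reach is approached as far as the arm can. A call with a gripper value outside its range is refused whole. "grip" is the finger opening in m, from 0 to 0.0854, set as the call begins (left out, the last holds). The fingers move at their own pace and stop on an object; "grip_force" is the grip in N (left out, the last holds). Time passes only in rows, so rows that repeat a pose let the fingers close. It gives the time, the measured TCP pose, the force, the opening and the grip force at its end, in the units of the state.
- bot.observe(): the state, without advancing time (a new reading comes with each control period).
- bot.grab_frame(name): name is "scene" or "top"; returns a dict with "pixels" (420x560x3 uint8, red, green, blue), "K" (3x3 intrinsics, pixels), "pose" (4x4, takes a point from camera to world coordinates). Camera axes: x right, y down, z forward; pixel columns grow to the right and rows downward; lengths in m; the calibration is good to about 2 mm. A picture is of the moment at which its call begins. There is no depth.
- bot.job_done(): hands the job in; it is judged then, once.
Trained networks look in a picture, given as the dict that the camera call returned (one of the last four; its "shot" number tells which), for a name from the list of things; names that differ only in an ending like _2 or _b are one class to them, and where a whole thing is asked for, a point or a joint stands for the part that bears it (a point fixed in the world has none). Each returns a list of dicts, best first, with "conf" (0 to 1); they miss things now and then, are a little off and sometimes report something else, mostly with a low value. They report only what shows in the picture. A call takes as long as a camera call. They do not tell look-alikes from the thing itself.
- bot.look_for(picture, label): "position" ([column, row] in pixels, amid what is visible of it).
- bot.regions_of(picture, label): "region" (420x560 bool, what is visible of it) and "position" ([column, row] in pixels, amid what is visible of it).
- bot.spot_point(picture, label): "position" ([column, row] in pixels: a listed point, or the origin of a listed thing).
The state is a dict: "clock": time; "qpos": joint angles; "qd": joint speeds; "joint_efforts": joint torques, N m; "position": TCP position; "tool_rot": TCP orientation; "force": force on the tool from outside, world axes, zero at the start; "moment": the same for the moment, N m; "grip_width": finger opening in m; "finger_force": force on a finger pad.
Only numpy, scipy, OpenCV 4.12 (cv2) and the standard library are available. Lean on these libraries where they do the work, as an engineer would, in place of code of your own. Each camera call takes 0.05 s, during which the arm holds its last target. There are 200 camera calls.

TASK

A porcelain mixing plate lies flat on the wooden bench ledge, and one small lidded jar stands astray in its way. With the fingertips push that jar back until it stands against the ledge's back lip like the others, then push the plate along the ledge, keeping it straight, until it sticks out about 4 cm past the ledge's open end, so that its edge can be taken later. Pick up or tip over nothing and leave everything else where it is.

Things in the scene. Friction and masses are not known exactly. Their poses are not given: they have to be found in the camera images.
- ledge: Fixed low wooden ledge (bench riser) on the table. Board 180 mm deep (own x) and 420 mm long (own y), its top 50 mm above the table. Origin on the table under the board's centre; own x points to the back, away from the robot, own y along the ledge to its open end, z up. Front (own x -90 mm) and open end (own y +210 mm) have no rim. Turned by up to about 10 degrees.
- ledge_lip (a point): The middle of the inner face of the lip along the ledge's back edge (own x +78 mm of the ledge), at the height of the board's top; axes as the ledge's. The lip is 12 mm thick and rises 31 mm above the board's top. The closed end (own y -210 mm) has a 12 mm thick cheek that rises 21 mm above the board's top.
- ledge_end (a point): The middle of the ledge's open end, at the height of the board's top; axes as the ledge's (y points outward past the open end).
- plate: Loose flat white porcelain mixing plate, 76 mm (own x) by 140 mm (own y) by 7 mm thick, about 0.18 kg, with rows of shallow painted wells on top. Origin at the centre of its underside; own y points along the ledge to the open end, z up. It lies on the front part of the ledge, turned by a few degrees at most from it.
- plate_end (a point): The middle of the plate's leading short end (own y = +70 mm), the end that must come out past the ledge's open end; half way up its thickness.
- stray_jar: Loose small round jar with a lid, 36 mm in diameter over the lid, 32 mm tall, about 45 g. Stands upright on the ledge between the plate and the open end, away from the lip; the only jar that does not stand at the lip. Origin at the centre of its underside, z up.
- row_jar_a: A jar of the same kind (36 mm diameter, 32 mm tall), standing at the back lip of the ledge, behind the plate. Leave it. Origin at the centre of its underside.
- row_jar_b: Another jar of the same kind at the back lip. Leave it. Origin at the centre of its underside.
- dropper: White dropper bottle, 27 mm in diameter, 56 mm tall, at the back lip near the closed end. Leave it. Origin at the centre of its underside.
- brush: Thin brush, about 170 mm long and 8 mm thick, lying on the table in front of the ledge. Leave it. Origin on the table near its middle, own x along the brush.
- bowl: Green glass bowl, 130 mm in diameter, 60 mm tall, on the table beyond the ledge's open end. Leave it. Origin at the centre of its underside.
- shade_box: Flat carton, 62 x 190 x 34 mm, on the table behind the ledge. Leave it. Origin at the centre of its underside.
- squeeze_bottle: White bottle, 48 mm in diameter, 120 mm tall, on the table beyond the open end of the ledge. Leave it. Origin at the centre of its underside.
- shade_strip: Strip of clear plastic with six tooth-coloured tabs, about 50 x 85 x 6 mm, on the table behind the ledge. Leave it. Origin at the underside of its bar.
Things that resemble listed ones, but are neither listed nor needed, are in the scene too. Leave any turquoise look-alike of the stray_jar alone. There is more than one size of the plate; the one meant has the size given above.

How it is judged:
On the way, in this order (a step that is already met when the one before it is completed fails the run):
1. the stray jar stands upright on the ledge, its side within 10 mm of the back lip (x of stray_jar in the frame of ledge above 0.05 m and z of stray_jar in the frame of ledge above 0.045 m and angle between stray_jar's own z axis and vertical below 0.1 rad), for 0.2 s.
2. the plate's leading end sticks out 28 to 55 mm past the ledge's open end, the plate lying flat and straight (y of plate_end in the frame of ledge_end between 0.028 and 0.055 m and angle between the y axis of plate and the y axis of ledge, either way round below 0.15 rad and angle between plate's own z axis and vertical below 0.05 rad and z of plate in the frame of ledge above 0.046 m), for 0.2 s.
At the end, for the whole second after the job is handed in: The stray jar stands upright on the ledge with its side within 10 mm of the back lip; the plate lies flat on the ledge, straight along it within 0.15 rad, with the middle of its leading end 28 to 55 mm past the open end; both at rest (all of step 1 and all of step 2 and linear speed of each of plate, stray_jar below 0.01 m/s); the robot touches nothing.
It fails at once if the plate or the stray jar is lifted more than 12 mm off the ledge (z of any of plate, stray_jar in the frame of ledge above 0.062 m).
It fails at once if the plate tips or falls off the ledge (angle between plate's own z axis and vertical above 0.2 rad or z of plate in the frame of ledge below 0.03 m).
It fails at once if the stray jar tips over or falls off the ledge (angle between stray_jar's own z axis and vertical above 0.6 rad or z of stray_jar in the frame of ledge below 0.03 m).
It fails at once if the plate or the stray jar is pushed with the arm or the gripper's body instead of the fingers (contact force between the arm and plate above 2 N or contact force between the arm and stray_jar above 2 N).
It fails at once if one of the other things (row jars, dropper bottle, brush, bowl, carton, bottle, shade tabs) is moved more than 25 mm (distance of any of row_jar_a, row_jar_b, dropper, brush, bowl, shade_box, squeeze_bottle, shade_strip from where it was at the start of the episode above 0.025 m).
It also fails if it takes over 53 s, if anything falls off the work surface, if the arm or the gripper's body presses on something with over 40 N, if the wrist force passes 120 N, or if a joint passes its speed limit or range.

## Working session

There is one attempt and no reset: what is moved stays moved. The work goes in short steps, Python scripts to look and compute and a tool call to move; the robot and the scene stay as the last step left them, time stands still between calls to the robot, and variables do not carry over. Pictures are saved under pics/ and viewed, at most 10 in all, crops included, and the job is handed in when it is done.

Besides the shell and the picture viewer there is one more tool, called after "Emit:" in YAML: its name, and indented under it one key for each argument. carry_out: Moves the arm, as the interface text tells. Its arguments: {"type":"object","properties":{"rows":{"type":"array","items":{"type":"array","items":{"type":"array","items":{"type":"number"}}}},"grip":{"type":"number"},"grip_force":{"type":"number"}},"required":["rows"]}

```bash
mkdir -p pics; cat > h.py <<'E'
import numpy as np, cv2
from workcell import bot
def ray(f,p):
    K=f["K"];T=f["pose"];d=T[:3,:3]@np.linalg.solve(K,[p[0],p[1],1.]);return T[:3,3],d
def onz(f,p,z):
    o,d=ray(f,p);return o+d*(z-o[2])/d[2]
def proj(f,P):
    T=np.linalg.inv(f["pose"]);q=T[:3,:3]@np.array(P)+T[:3,3];q=f["K"]@q;return q[:2]/q[2]
E
python3 - <<'E'
from h import *
print(bot.observe())
ims=[]
for n in("top","scene"):
    f=bot.grab_frame(n);cv2.imwrite(f"pics/{n}0.png",f["pixels"][:,:,::-1])
    print(n,f["pose"][:3,3].round(3),f["K"][0,0])
    for l,z in(("ledge",0.05),("ledge_lip",.05),("ledge_end",.05),("plate",.05),("plate_end",.0535),("stray_jar",.05),("row_jar_a",.05),("bowl",0),("squeeze_bottle",0)):
        print(l,[(np.round(d["position"]).tolist(),round(d["conf"],2),onz(f,d["position"],z)[:2].round(3).tolist()) for d in bot.spot_point(f,l)])
E
```

```text
{'clock': 0.0, 'qpos': array([ 1.09780038,  0.52198328, -0.03634884,  1.59998234,  0.02121343,
        1.02110366, -0.11280921]), 'qd': array([ 9.74562501e-05,  8.01452353e-04, -2.16890441e-04, -5.30752660e-04,
        9.32362909e-05,  5.06582195e-04, -3.94895068e-04]), 'joint_efforts': array([-2.43359784e-03, -9.27120709e+01,  1.97912358e+00, -3.69928873e+01,
        1.77513255e-02,  8.19961773e-03, -2.64477524e-05]), 'position': array([ 0.24484248, -0.57469183,  0.23075383]), 'tool_rot': array([-3.14050431e+00,  7.83717213e-05,  4.02801960e-01]), 'force': array([0.81162271, 0.12894278, 0.58288625]), 'moment': array([-0.05600626, -0.03460842,  0.00549216]), 'finger_force': 0.0, 'grip_width': 0.08572801367900744}
top [0.504 0.155 1.324] 455.48694723417617
ledge [([327.0, 222.0], 0.78, [0.559, 0.013]), ([378.0, 201.0], 0.31, [0.618, -0.13])]
ledge_lip [([330.0, 192.0], 0.59, [0.643, 0.004])]
ledge_end [([254.0, 225.0], 0.6, [0.55, 0.219])]
plate [([331.0, 231.0], 0.89, [0.532, 0.002])]
plate_end [([308.0, 233.0], 0.98, [0.528, 0.066]), ([399.0, 292.0], 0.82, [0.365, -0.185])]
stray_ja
[... 393 characters left out ...]
 [0.606, -0.013])]
ledge_lip [([234.0, 260.0], 0.92, [0.638, 0.013]), ([214.0, 363.0], 0.53, [0.806, -0.123]), ([374.0, 174.0], 0.35, [0.602, 0.426])]
ledge_end [([292.0, 197.0], 0.67, [0.552, 0.218]), ([218.0, 255.0], 0.4, [0.609, -0.008])]
plate [([204.0, 234.0], 0.78, [0.539, -0.003]), ([94.0, 251.0], 0.71, [0.45, -0.207])]
plate_end [([233.0, 218.0], 0.89, [0.537, 0.069])]
stray_jar [([259.0, 200.0], 0.81, [0.518, 0.148]), ([247.0, 182.0], 0.74, [0.445, 0.16]), ([232.0, 218.0], 0.36, [0.532, 0.071])]
row_jar_a [([190.0, 279.0], 0.81, [0.63, -0.08]), ([235.0, 248.0], 0.65, [0.612, 0.031])]
bowl [([374.0, 174.0], 0.74, [0.56, 0.479])]
squeeze_bottle [([381.0, 205.0], 0.87, [0.656, 0.408])]
```

```bash
python3 - <<'E'
import cv2
a=cv2.imread("pics/top0.png")[130:320,130:430];cv2.imwrite("pics/c1.png",cv2.resize(a,None,fx=2.6,fy=2.6,interpolation=cv2.INTER_CUBIC))
E
```

```text
(no output)
```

View pics/c1.png

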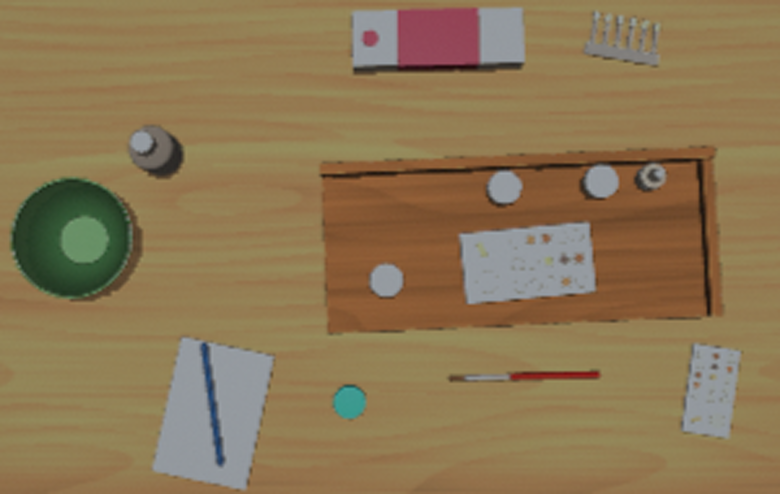

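View pics/scene0.png

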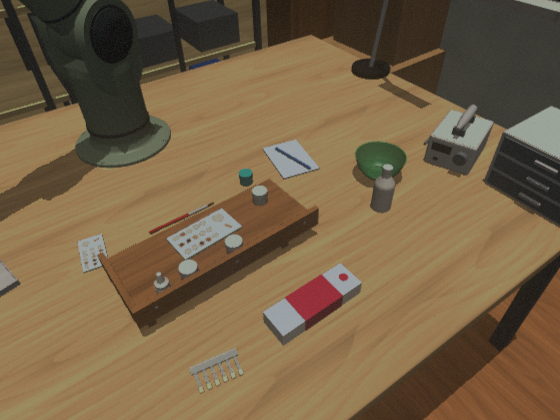

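The crop (scale 2.6, offset 130,130) shows these candidates:
- **Jar:** the white jar at top px (278,238) on the ledge is the stray one. The row jars are at (324,202) and (361,200). The turquoise one at (264,285) is on the table, so it is a look-alike.
- **Plate:** the large one at (333,231) on the ledge is meant. The small one at (404,280) is on the table, so it is a look-alike.

```bash
cat >> h.py <<'E'
def c2p(x,y): return (x/2.6+130-.3,y/2.6+130-.3)
def hull(f,reg,z):
    c=max(cv2.findContours(reg.astype(np.uint8),cv2.RETR_EXTERNAL,cv2.CHAIN_APPROX_NONE)[0],key=len)[:,0]
    return np.array([onz(f,p,z)[:2] for p in c])
E
python3 - <<'E'
from h import *
f=bot.grab_frame("top")
for n,p,z in(("FO",(329,333),.05),("FC",(709,316),.05),("lipO",(321,163),.081),("lipC",(714,148),.081),("lipinnerO",(322,176),.081),("lipinC",(700,160),.081),("cheekF",(721,315),.071)):
    print(n,onz(f,c2p(*p),z).round(4))
for i in("plate","stray_jar","ledge","brush"):
  for r in bot.regions_of(f,i)[:5]:
    z={"plate":.057,"stray_jar":.082,"ledge":.05,"brush":.004}[i]
    h=hull(f,r["region"],z)
    print(i,round(r["conf"],2),np.round(r["position"]),[np.round(v,4) for v in cv2.minAreaRect(h.astype(np.float32))], h.min(0).round(3),h.max(0).round(3))
E
```

```text
FO [0.458  0.2107 0.05  ]
FC [ 0.4782 -0.1977  0.05  ]
lipO [0.6374 0.2195 0.081 ]
lipC [ 0.6563 -0.1967  0.081 ]
lipinnerO [0.6236 0.2183 0.081 ]
lipinC [ 0.6434 -0.1817  0.081 ]
cheekF [ 0.4797 -0.2047  0.071 ]
plate 0.73 [331. 229.] [array([ 5.354e-01, -2.000e-04]), array([0.078 , 0.1434]), np.float64(5.0465)] [ 0.492 -0.072] [0.576 0.073]
plate 0.69 [405. 277.] [array([ 0.4   , -0.1966]), array([0.0525, 0.0961]), np.float64(80.9563)] [ 0.35  -0.228] [ 0.449 -0.165]
plate 0.64 [321. 203.] [array([0.6144, 0.0226]), array([0.0338, 0.0336]), np.float64(0.0056)] [0.598 0.006] [0.631 0.039]
stray_jar 0.68 [280. 238.] [array([0.5157, 0.1507]), array([0.0326, 0.0327]), np.float64(0.3347)] [0.499 0.134] [0.532 0.167]
stray_jar 0.56 [262. 284.] [array([0.3888, 0.185 ]), array([0.0322, 0.027 ]), np.float64(0.4302)] [0.373 0.171] [0.405 0.199]
stray_jar 0.34 [328. 214.] [array([0.5583, 0.0085]), array([0.1835, 0.4192]), np.float64(3.6073)] [ 0.459 -0.202] [0.66 0.22]
ledge 0.94 [330. 214.] [array([0.5598, 0.0043]), array([0.183 , 0.4265]), np.float64(2.8493)] [ 0.46  -0.211] [0.659 0.222]
brush 0.43 [323. 274.] [array([ 0.4104, -0.0103]), array([0.0066, 0.1473]), np.float64(2.5228)] [ 0.405 -0.084] [0.414 0.063]
```

```bash
cat >> h.py <<'E'
from scipy.spatial.transform import Rotation as Ro
C=np.array([.5577,.0054]);Y=.049
def l2w(x,y): c,s=np.cos(Y),np.sin(Y);return C+np.array([c*x-s*y,s*x+c*y])
def w2l(p): c,s=np.cos(Y),np.sin(Y);d=np.array(p)[:2]-C;return np.array([c*d[0]+s*d[1],-s*d[0]+c*d[1]])
def shift(P,yaw=None,start=None):
    s=bot.observe();r=s["tool_rot"];R=Ro.from_euler("xyz",r).as_matrix()
    d=R.T@(np.array(P)-(s["position"] if start is None else start))
    return d.round(4), None if yaw is None else round(np.degrees((r[2]-yaw+np.pi)%(2*np.pi)-np.pi),2)
E
python3 - <<'E'
from h import *
print(shift([.45,-.2,.25],Y)); P=l2w(-.082,.1472);print(P,shift([*P,.2],Y))
E
```

```text
(array([ 0.3356, -0.2646, -0.0187]), np.float64(20.27))
[0.46858851 0.14840693] (array([ 0.4892, -0.5778,  0.0314]), np.float64(20.27))
```

Emit:
carry_out:
  rows:
    - [[0.336, -0.265, -0.019, 20.3], [0.336, -0.265, -0.019, 20.3], [0.336, -0.265, -0.019, 20.3], [0.336, -0.265, -0.019, 20.3], [0.336, -0.265, -0.019, 20.3], [0.336, -0.265, -0.019, 20.3], [0.336, -0.265, -0.019, 20.3], [0.336, -0.265, -0.019, 20.3], [0.336, -0.265, -0.019, 20.3], [0.336, -0.265, -0.019, 20.3], [0.336, -0.265, -0.019, 20.3], [0.336, -0.265, -0.019, 20.3]]
  grip: 0.02

```text
clock: 2.25
position: [0.4521, -0.1959, 0.2506]
tool_rot: [-3.141, -0.001, 0.054]
force: [0.3, -0.0, -1.0]
grip_width: 0.0205
finger_force: 0.0
```

```bash
python3 - <<'E'
from h import *
s=bot.observe();print(s["clock"],s["position"],s["tool_rot"],s["qpos"].round(2),s["grip_width"])
P=l2w(-.082,.1472);print(shift([*P,.15],Y))
E
```

```text
2.25 [ 0.45210366 -0.19591732  0.25062183] [-3.14088090e+00 -1.18432498e-03  5.39371748e-02] [ 0.37  0.29 -0.1   1.91  0.03  0.94 -1.26] 0.020460825704957605
(array([ 0.0349, -0.3429,  0.1009]), np.float64(0.28))
```

Emit:
carry_out:
  rows:
    - [[0.035, -0.343, 0.05, 0.3], [0.035, -0.343, 0.05, 0.3], [0.035, -0.343, 0.05, 0.3], [0.035, -0.343, 0.05, 0.3], [0.035, -0.343, 0.05, 0.3], [0.035, -0.343, 0.05, 0.3], [0.035, -0.343, 0.05, 0.3], [0.035, -0.343, 0.05, 0.3], [0.035, -0.343, 0.05, 0.3], [0.035, -0.343, 0.1, 0.3], [0.035, -0.343, 0.1, 0.3], [0.035, -0.343, 0.1, 0.3]]

```text
clock: 3.25
position: [0.4673, 0.1435, 0.1485]
tool_rot: [3.14, 0.005, 0.043]
force: [-0.5, 0.0, -0.7]
grip_width: 0.0198
finger_force: 0.0
```

```bash
python3 - <<'E'
from h import *
s=bot.observe();print(s["position"],s["tool_rot"],w2l(s["position"]))
P=l2w(-.082,.1472);print(shift([*P,.058],Y))
E
```

```text
[0.46725637 0.14347187 0.14848453] [3.139723   0.00452823 0.04278456] [-0.08357226  0.14233611]
(array([ 0.002 , -0.005 ,  0.0905]), np.float64(-0.36))
```

Emit:
carry_out:
  rows:
    - [[0.0, 0.0, 0.03, 0], [0.0, 0.0, 0.06, 0], [0.0, 0.0, 0.06, 0], [0, 0, 0.06, 0], [0, 0, 0.06, 0]]

```text
clock: 3.67
position: [0.4696, 0.1445, 0.0923]
tool_rot: [-3.141, -0.002, 0.042]
force: [0.3, -0.3, 1.0]
grip_width: 0.02
finger_force: 0.0
```

```bash
python3 - <<'E'
from h import *
s=bot.observe();print(s["position"],s["tool_rot"],w2l(s["position"]))
P=l2w(-.08,.1472);print(shift([*P,.056],Y))
f=bot.grab_frame("scene");x,y=map(int,proj(f,[.48,.14,.07]));print(x,y)
cv2.imwrite("pics/s1.png",cv2.resize(f["pixels"][y-60:y+60,x-80:x+80,::-1],None,fx=5,fy=5,interpolation=cv2.INTER_CUBIC))
E
```

```text
[0.46956803 0.14449017 0.09230618] [-3.14137058e+00 -1.59090610e-03  4.20917552e-02] [-0.0812135   0.14323996]
(array([ 0.0011, -0.004 ,  0.0363]), np.float64(-0.4))
246 186
```

View pics/s1.png

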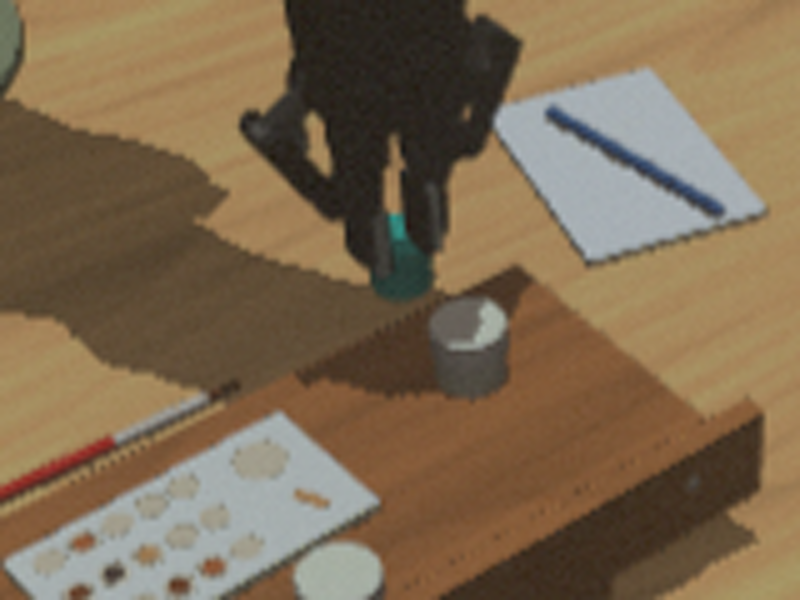

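The crop shows the fingers centred in front of the stray jar, whose lid is at crop (468,322). The turquoise look-alike stands lower down on the table behind the fingers, clear of them. Lowering.

Emit:
carry_out:
  rows:
    - [[0.001, -0.004, 0.01, -0.4], [0.001, -0.004, 0.02, -0.4], [0.001, -0.004, 0.03, -0.4], [0.001, -0.004, 0.034, -0.4], [0.001, -0.004, 0.034, -0.4]]

```text
clock: 4.13
position: [0.4687, 0.1486, 0.0551]
tool_rot: [3.141, 0.002, 0.05]
force: [0.1, -0.4, 0.5]
grip_width: 0.0205
finger_force: 0.0
```

Emit:
carry_out:
  rows:
    - [[0.005, 0, 0, 0], [0.01, 0, 0, 0], [0.015, 0, 0, 0], [0.02, 0, 0, 0], [0.025, 0, 0, 0], [0.03, 0, 0, 0], [0.034, 0, 0, 0], [0.038, 0, 0, 0], [0.042, 0, 0, 0], [0.046, 0, 0, 0], [0.05, 0, 0, 0], [0.05, 0, 0, 0]]

```text
clock: 5.13
position: [0.5201, 0.1514, 0.0563]
tool_rot: [-3.141, -0.0, 0.05]
force: [-0.1, 0.4, 0.1]
grip_width: 0.0203
finger_force: 0.0
```

```bash
python3 - <<'E'
from h import *
s=bot.observe();print(s["position"],s["tool_rot"],w2l(s["position"]),s["clock"])
f=bot.grab_frame("scene");x,y=map(int,proj(f,[.53,.14,.07]));print(x,y)
for d in bot.spot_point(f,"stray_jar"): print(d["conf"],w2l(onz(f,d["position"],.05)))
cv2.imwrite("pics/s2.png",cv2.resize(f["pixels"][y-60:y+60,x-80:x+80,::-1],None,fx=5,fy=5,interpolation=cv2.INTER_CUBIC))
E
```

```text
[0.52008702 0.1513889  0.05630107] [-3.14141766e+00 -4.23252925e-04  4.99393776e-02] [-0.03041724  0.14765598] 5.1333
258 198
0.64 [-0.01169777  0.14271131]
0.47 [-0.10750204  0.16000803]
```

View pics/s2.png

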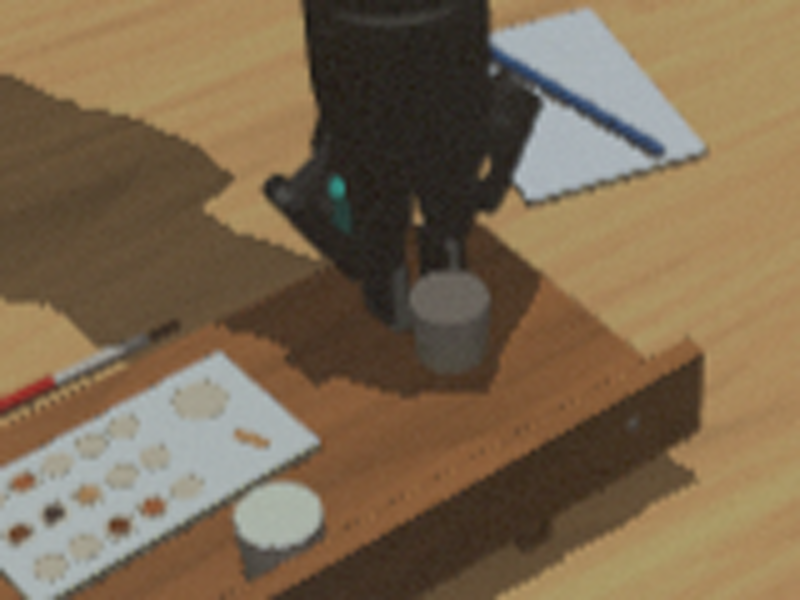

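The jar (lid at crop 450,297) sits cradled between both fingertips and is upright. It has moved about 25 mm back. Continuing the push.

Emit:
carry_out:
  rows:
    - [[0.005, 0, 0, 0], [0.01, 0, 0, 0], [0.015, 0, 0, 0], [0.02, 0, 0, 0], [0.025, 0, 0, 0], [0.03, 0, 0, 0], [0.035, 0, 0, 0], [0.04, 0, 0, 0], [0.045, 0, 0, 0], [0.05, 0, 0, 0], [0.053, 0, 0, 0], [0.055, 0, 0, 0]]

```text
clock: 6.23
position: [0.5747, 0.1541, 0.0563]
tool_rot: [-3.142, -0.0, 0.05]
force: [-1.5, -0.7, 0.4]
grip_width: 0.02
finger_force: 0.3
```

Emit:
carry_out:
  rows:
    - [[0.001, 0, 0, 0], [0.002, 0, 0, 0], [0.003, 0, 0, 0], [0.004, 0, 0, 0], [0.005, 0, 0, 0], [0.005, 0, 0, 0]]

```text
clock: 6.73
position: [0.5794, 0.1544, 0.0563]
tool_rot: [-3.142, -0.0, 0.05]
force: [-0.4, 0.2, 0.8]
grip_width: 0.02
finger_force: 0.0
```

```bash
python3 - <<'E'
from h import *
s=bot.observe();print(s["position"],s["tool_rot"],w2l(s["position"]),s["clock"],s["force"])
f=bot.grab_frame("scene");x,y=map(int,proj(f,[.59,.14,.07]));print(x,y)
for d in bot.spot_point(f,"stray_jar"): print(d["conf"],w2l(onz(f,d["position"],.05)))
cv2.imwrite("pics/s3.png",cv2.resize(f["pixels"][y-60:y+60,x-80:x+80,::-1],None,fx=5,fy=5,interpolation=cv2.INTER_CUBIC))
E
```

```text
[0.57940857 0.15438324 0.05631951] [-3.14155375e+00 -1.47253401e-04  5.01841817e-02] [0.02897978 0.14774112] 6.7333 [-0.37982117  0.16117717  0.81686899]
273 213
0.53 [-0.10540166  0.16381446]
0.49 [0.06161634 0.14287841]
```

View pics/s3.png

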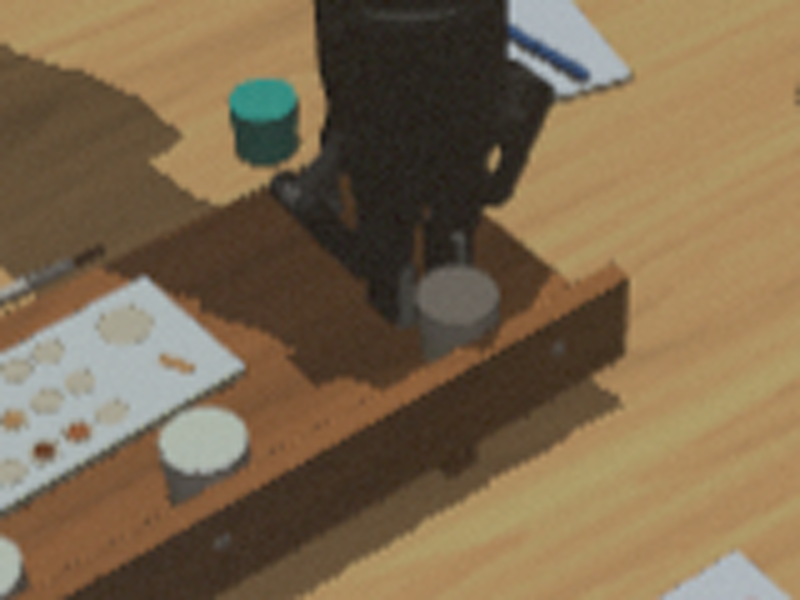

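The jar (lid at crop 457,296) is upright, just short of the lip or touching it. I'll press gently for a few more mm.

Emit:
carry_out:
  rows:
    - [[0.001, 0, 0, 0], [0.002, 0, 0, 0], [0.002, 0, 0, 0], [0.002, 0, 0, 0]]

```text
clock: 7.17
position: [0.5813, 0.1545, 0.0563]
tool_rot: [-3.142, -0.0, 0.05]
force: [-0.2, -0.6, -0.1]
grip_width: 0.0203
finger_force: 0.0
```

Emit:
carry_out:
  rows:
    - [[0.001, 0, 0, 0], [0.0015, 0, 0, 0], [0.0015, 0, 0, 0], [0.0015, 0, 0, 0]]

```text
clock: 7.5
position: [0.5828, 0.1545, 0.0563]
tool_rot: [-3.142, -0.0, 0.05]
force: [-0.9, 0.1, -0.3]
grip_width: 0.0198
finger_force: 0.0
```

Emit:
carry_out:
  rows:
    - [[-0.01, 0, 0, 0], [-0.03, 0, 0, 0], [-0.05, 0, -0.01, 0], [-0.06, 0, -0.04, 0], [-0.06, 0.03, -0.08, -7], [-0.06, 0.07, -0.1, -14], [-0.06, 0.11, -0.1, -21], [-0.06, 0.15, -0.1, -28], [-0.06, 0.19, -0.1, -35], [-0.06, 0.22, -0.1, -42], [-0.06, 0.25, -0.1, -49], [-0.06, 0.25, -0.1, -56]]

```text
clock: 8.5
position: [0.5348, -0.1059, 0.1561]
tool_rot: [3.14, 0.003, 1.008]
force: [-0.7, -1.2, -0.1]
grip_width: 0.02
finger_force: 0.0
```

Emit:
carry_out:
  rows:
    - [[0, 0, 0, -7], [0, 0, 0, -14], [0, 0, 0, -21], [0, 0, 0, -28], [0, 0, 0, -34], [0, 0, 0, -34], [0, 0, 0, -34], [0, 0, 0, -34]]
  grip: 0.03

```text
clock: 9.17
position: [0.5353, -0.0982, 0.1563]
tool_rot: [-3.142, 0.0, 1.599]
force: [-0.2, 0.5, 0.2]
grip_width: 0.0299
finger_force: 0.0
```

```bash
python3 - <<'E'
from h import *
s=bot.observe();print(s["position"],s["tool_rot"],w2l(s["position"]),s["clock"])
P=l2w(-.0225,-.105);print(shift([*P,.11],Y+np.pi/2))
f=bot.grab_frame("top")
for l,z in(("plate",.057),("stray_jar",.082),("row_jar_a",.082),("dropper",.1)):
  for r in bot.regions_of(f,l)[:4]:
    h=hull(f,r["region"],z);m=cv2.minAreaRect(h.astype(np.float32));print(l,round(r["conf"],2),w2l(m[0]).round(4),np.round(m[1],3),round(m[2],1))
E
```

```text
[ 0.53532967 -0.09823753  0.15630953] [-3.14159247e+00  1.15862086e-06  1.59889465e+00] [-0.02741969 -0.10241743] 9.1667
(array([-0.0025,  0.005 ,  0.0463]), np.float64(-1.2))
plate 0.98 [-0.0235 -0.0062] [0.075 0.14 ] 5.6
plate 0.8 [-0.1828 -0.1919] [0.052 0.066] 79.8
stray_jar 0.42 [0.054  0.1475] [0.036 0.036] 0.4
row_jar_a 0.44 [ 0.058  -0.0849] [0.028 0.03 ] 89.7
```

```bash
python3 - <<'E'
from h import *
# lid-top circle fits: bright top blobs in both cameras
for n in("top","scene"):
  f=bot.grab_frame(n);g=cv2.cvtColor(f["pixels"],cv2.COLOR_RGB2HSV)
  print(n)
  for nm,l in(("stray",(.055,.147)),("rowA",(.058,-.085)),("rowB",(.057,.018))):
    x,y=map(int,proj(f,[*l2w(*l),.082]));w=18
    c=g[y-w:y+w,x-w:x+w];m=((c[...,1]<60)&(c[...,2]>(150 if n=="top" else 150))).astype(np.uint8)
    k=cv2.connectedComponentsWithStats(m);i=1+np.argmax(k[2][1:,4]);e=k[3][i];print(nm,k[2][i],w2l(onz(f,(e[0]+x-w,e[1]+y-w),.082)).round(4))
  if n=="scene":
    x,y=map(int,proj(f,[*l2w(.05,.07),.07]));cv2.imwrite("pics/s4.png",cv2.resize(f["pixels"][y-60:y+60,x-80:x+80,::-1],None,fx=5,fy=5,interpolation=cv2.INTER_CUBIC))
E
```

```text
top
stray [ 13  12  12  12 117] [0.0571 0.147 ]
rowA [ 13  13  12  12 117] [ 0.0585 -0.0857]
rowB [ 13  13  13  12 119] [0.0568 0.0176]
scene
stray [ 12  15  17  11 135] [0.0624 0.1465]
rowA [ 11  14  18  14 200] [ 0.0643 -0.0856]
rowB [  0   0  27  22 352] [0.0209 0.0211]
```

View pics/s4.png

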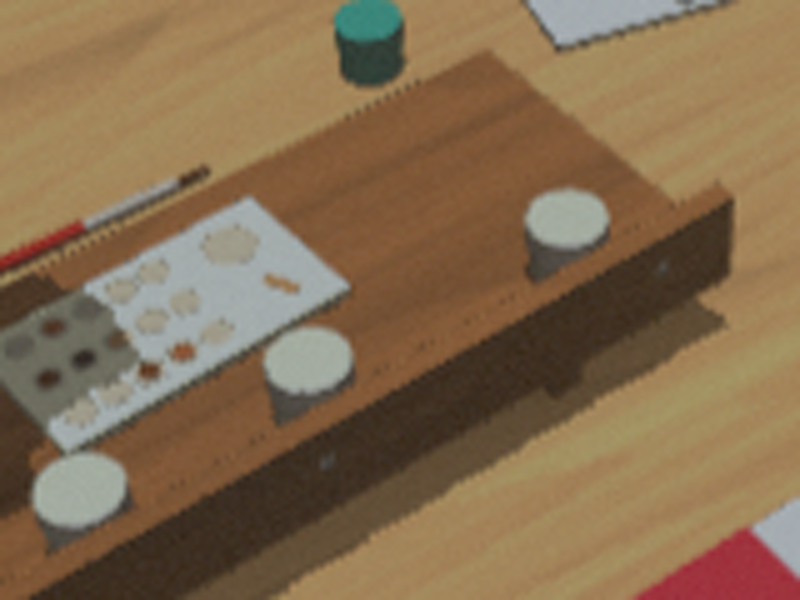

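The stray jar (lid at crop 567,220) is upright and stands at the lip in line with the row jars. Next is the plate: lower the fingers behind its trailing end.

Emit:
carry_out:
  rows:
    - [[-0.003, 0.005, 0.02, -1.2], [-0.003, 0.005, 0.05, -1.2], [-0.003, 0.005, 0.075, -1.2], [-0.003, 0.005, 0.09, -1.2], [-0.003, 0.005, 0.096, -1.2], [-0.003, 0.005, 0.099, -1.2], [-0.003, 0.005, 0.099, -1.2], [-0.003, 0.005, 0.099, -1.2]]
  grip: 0.04

```text
clock: 10.18
position: [0.541, -0.101, 0.0582]
tool_rot: [3.14, 0.0, 1.624]
force: [0.3, 0.8, 0.1]
grip_width: 0.0403
finger_force: 0.0
```

Emit:
carry_out:
  rows:
    - [[0, 0, 0.001, 0], [0, 0, 0.002, 0], [0, 0, 0.003, 0], [0, 0, 0.004, 0], [0, 0, 0.004, 0]]

```text
clock: 10.6
position: [0.5404, -0.101, 0.0533]
tool_rot: [-3.142, 0.0, 1.624]
force: [-0.3, 0.9, -0.1]
grip_width: 0.0397
finger_force: 0.0
```

No contact yet. Going down in small steps to feel for the board.

Emit:
carry_out:
  rows:
    - [[0, 0, 0.0005, 0], [0, 0, 0.001, 0], [0, 0, 0.0015, 0], [0, 0, 0.002, 0], [0, 0, 0.002, 0]]

```text
clock: 11.02
position: [0.5404, -0.101, 0.0512]
tool_rot: [-3.141, -0.0, 1.624]
force: [0.8, 0.1, 0.6]
grip_width: 0.0403
finger_force: 0.0
```

Emit:
carry_out:
  rows:
    - [[0, 0, 0.0005, 0], [0, 0, 0.001, 0], [0, 0, 0.0015, 0], [0, 0, 0.0015, 0]]

```text
clock: 11.35
position: [0.5404, -0.101, 0.0497]
tool_rot: [-3.141, -0.0, 1.624]
force: [0.2, 0.4, 0.4]
grip_width: 0.0402
finger_force: 0.0
```

Emit:
carry_out:
  rows:
    - [[0, 0, 0.0005, 0], [0, 0, 0.001, 0], [0, 0, 0.0015, 0], [0, 0, 0.0015, 0]]

```text
clock: 11.68
position: [0.5405, -0.101, 0.0486]
tool_rot: [3.142, 0.0, 1.624]
force: [-0.9, -0.1, 6.4]
grip_width: 0.0402
finger_force: 3.4
```

Emit:
carry_out:
  rows:
    - [[0, 0, 0.0005, 0], [0, 0, 0.001, 0], [0, 0, 0.0015, 0], [0, 0, 0.0015, 0]]

```text
clock: 12.02
position: [0.5406, -0.101, 0.0484]
tool_rot: [3.141, 0.001, 1.624]
force: [-12.1, 0.6, 38.9]
grip_width: 0.0401
finger_force: 19.3
```

Contact at TCP z of about 0.0485. Raising to about 2 mm clear of the board, then starting the push.

Emit:
carry_out:
  rows:
    - [[0, 0, -0.002, 0], [0, 0, -0.004, 0], [0, 0, -0.004, 0], [0, 0, -0.004, 0]]

```text
clock: 12.35
position: [0.5405, -0.101, 0.0508]
tool_rot: [3.142, -0.0, 1.624]
force: [-1.0, -0.2, -0.7]
grip_width: 0.0399
finger_force: 0.0
```

```bash
python3 - <<'E'
from h import *
s=bot.observe();print(s["position"],s["tool_rot"],w2l(s["position"]),s["force"],s["clock"])
E
```

```text
[ 0.54049284 -0.10099197  0.05075979] [ 3.14150485e+00 -5.77766190e-05  1.62380659e+00] [-0.02239763 -0.10542146] [-0.95267214 -0.20788083 -0.65463243] 12.35
```

Emit:
carry_out:
  rows:
    - [[0.005, 0, 0, 0], [0.01, 0, 0, 0], [0.015, 0, 0, 0], [0.019, 0, 0, 0], [0.023, 0, 0, 0], [0.027, 0, 0, 0], [0.032, 0, 0, 0], [0.037, 0, 0, 0], [0.042, 0, 0, 0], [0.047, 0, 0, 0], [0.052, 0, 0, 0], [0.055, 0, 0, 0]]

```text
clock: 13.35
position: [0.5375, -0.0452, 0.0508]
tool_rot: [3.142, -0.0, 1.624]
force: [0.7, 0.1, -0.7]
grip_width: 0.0403
finger_force: 0.3
```

Emit:
carry_out:
  rows:
    - [[0.004, 0, 0, 0], [0.009, 0, 0, 0], [0.014, 0, 0, 0], [0.019, 0, 0, 0], [0.024, 0, 0, 0], [0.029, 0, 0, 0], [0.034, 0, 0, 0], [0.039, 0, 0, 0], [0.044, 0, 0, 0], [0.049, 0, 0, 0], [0.053, 0, 0, 0], [0.055, 0, 0, 0]]

```text
clock: 14.35
position: [0.5346, 0.0096, 0.0508]
tool_rot: [3.142, -0.0, 1.624]
force: [1.1, -0.1, -1.0]
grip_width: 0.0393
finger_force: 0.4
```

```bash
cat >> h.py <<'E'
def chk():
  s=bot.observe();print(s["position"],w2l(s["position"]),s["force"],s["clock"])
  for n in("top","scene"):
    f=bot.grab_frame(n)
    for d in bot.spot_point(f,"plate_end")[:2]: print(n,"end",round(d["conf"],2),w2l(onz(f,d["position"],.0535)).round(4))
    for r in bot.regions_of(f,"plate")[:2]:
      m=cv2.minAreaRect(hull(f,r["region"],.057).astype(np.float32));print(n,round(r["conf"],2),w2l(m[0]).round(4),np.round(m[1],3),round(m[2],1))
  return f
E
python3 - <<'E'
from h import *
f=chk()
x,y=map(int,proj(f,[*l2w(-.01,.1),.07]));cv2.imwrite("pics/s5.png",cv2.resize(f["pixels"][y-60:y+60,x-80:x+80,::-1],None,fx=5,fy=5,interpolation=cv2.INTER_CUBIC))
E
```

```text
[0.53458748 0.00964018 0.05080149] [-0.0228771   0.00536715] [ 1.06998097 -0.08359334 -0.99295249] 14.35
top end 0.78 [-0.0196  0.1517]
top end 0.52 [0.1113 0.3783]
top 0.6 [-0.0209  0.0972] [0.076 0.116] 2.7
top 0.31 [ 0.0023 -0.0019] [0.183 0.427] 3.0
scene end 0.88 [-0.1673 -0.2004]
scene end 0.59 [-0.0197  0.1557]
scene 0.88 [-0.1082 -0.2113] [0.049 0.094] 81.5
scene 0.75 [-0.0113  0.0846] [0.082 0.143] 2.8
```

View pics/s5.png

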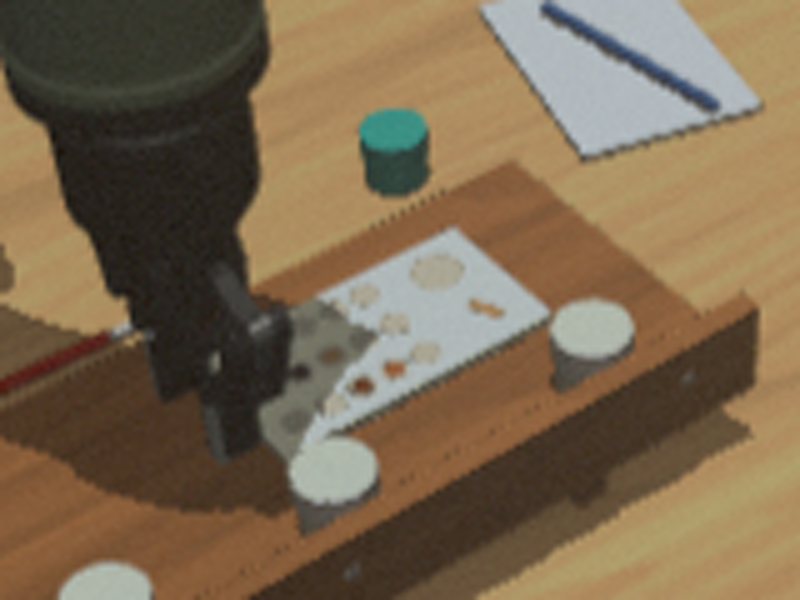

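The plate is square on the fingers and parallel to the ledge (2.7° against 2.8°). Its leading end (crop 500,272) is at y of about 0.155 and it passes the stray jar clear. Continuing the push.

Emit:
carry_out:
  rows:
    - [[0.004, 0, 0, 0], [0.009, 0, 0, 0], [0.014, 0, 0, 0], [0.019, 0, 0, 0], [0.024, 0, 0, 0], [0.029, 0, 0, 0], [0.034, 0, 0, 0], [0.039, 0, 0, 0], [0.044, 0, 0, 0], [0.049, 0, 0, 0], [0.053, 0, 0, 0], [0.055, 0, 0, 0]]

```text
clock: 15.65
position: [0.5317, 0.0645, 0.0508]
tool_rot: [3.142, -0.0, 1.624]
force: [0.4, -0.4, -0.7]
grip_width: 0.0397
finger_force: 0.4
```

Emit:
carry_out:
  rows:
    - [[0.004, 0, 0, 0], [0.009, 0, 0, 0], [0.014, 0, 0, 0], [0.019, 0, 0, 0], [0.023, 0, 0, 0], [0.027, 0, 0, 0], [0.03, 0, 0, 0], [0.032, 0, 0, 0], [0.032, 0, 0, 0]]

```text
clock: 16.4
position: [0.53, 0.0963, 0.0508]
tool_rot: [3.142, -0.0, 1.624]
force: [0.8, -0.1, -0.1]
grip_width: 0.0401
finger_force: 0.0
```

```bash
python3 - <<'E'
from h import *
f=chk()
x,y=map(int,proj(f,[*l2w(-.01,.2),.07]));cv2.imwrite("pics/s6.png",cv2.resize(f["pixels"][y-60:y+60,x-80:x+80,::-1],None,fx=5,fy=5,interpolation=cv2.INTER_CUBIC))
E
```

```text
[0.53000604 0.09626603 0.05081   ] [-0.02321007  0.09211343] [ 0.75836384 -0.12938733 -0.11310781] 16.4
top end 0.82 [-0.0161  0.2385]
top end 0.5 [0.2218 0.0872]
top 0.66 [-0.0228  0.1937] [0.08 0.1 ] 0.4
top 0.66 [-0.1379 -0.2075] [0.062 0.034] 45.1
scene end 0.91 [-0.0112  0.2416]
scene end 0.65 [-0.1466 -0.2089]
scene 0.9 [-0.0118  0.1708] [0.081 0.14 ] 2.6
scene 0.59 [-0.1075 -0.2109] [0.051 0.098] 80.7
```

View pics/s6.png

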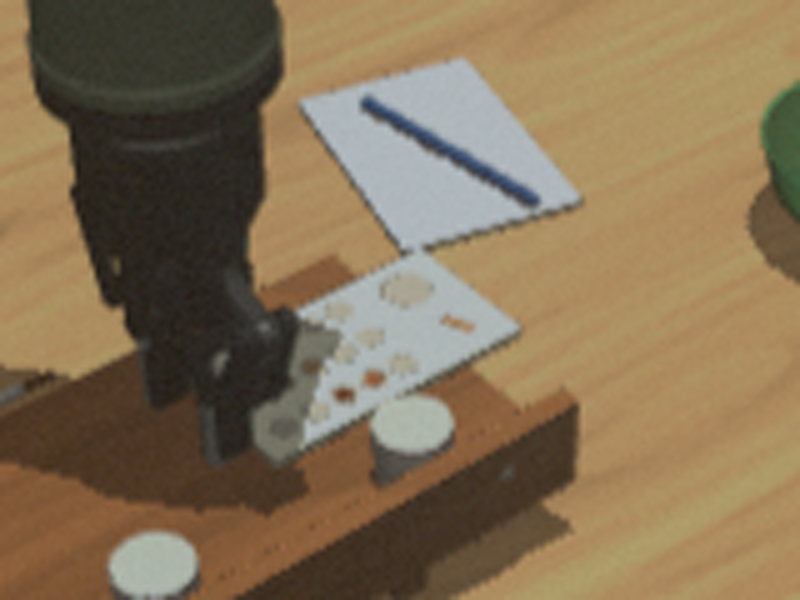

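The plate is straight and its leading end (crop 470,290) is about 31 mm past the open end. The jar is still at the lip. Pushing 10 mm more, then retreating.

Emit:
carry_out:
  rows:
    - [[0.003, 0, 0, 0], [0.006, 0, 0, 0], [0.008, 0, 0, 0], [0.0095, 0, 0, 0], [0.0105, 0, 0, 0], [0.0105, 0, 0, 0], [0.0105, 0, 0, 0]]

```text
clock: 17.28
position: [0.5294, 0.1064, 0.0508]
tool_rot: [3.142, -0.0, 1.624]
force: [0.2, -0.3, 1.0]
grip_width: 0.0403
finger_force: 0.0
```

Emit:
carry_out:
  rows:
    - [[-0.005, 0, 0, 0], [-0.015, 0, 0, 0], [-0.03, 0, -0.01, 0], [-0.05, 0, -0.04, 0], [-0.08, 0, -0.08, 0], [-0.11, 0, -0.12, 0], [-0.15, 0, -0.15, 0], [-0.19, 0, -0.15, 0], [-0.23, 0, -0.15, 0], [-0.25, 0, -0.15, 0], [-0.25, 0, -0.15, 0], [-0.25, 0, -0.15, 0]]

```text
clock: 18.28
position: [0.542, -0.1469, 0.2006]
tool_rot: [-3.141, 0.001, 1.619]
force: [1.0, 1.0, -0.6]
grip_width: 0.0398
finger_force: 0.0
```

```bash
python3 - <<'E'
from h import *
chk()
f=bot.grab_frame("top");cv2.imwrite("pics/t7.png",cv2.resize(f["pixels"][130:320,130:430,::-1],None,fx=2.6,fy=2.6,interpolation=cv2.INTER_CUBIC))
E
```

```text
[ 0.54195084 -0.14690335  0.20060154] [-0.02319014 -0.15134915] [ 1.04869924  0.95591681 -0.60328062] 18.2833
top end 0.9 [-0.0198  0.2495]
top end 0.85 [-0.207  -0.1832]
top 0.61 [-0.0206  0.1811] [0.08  0.142] 0.7
top 0.58 [-0.1681 -0.1945] [0.053 0.094] 81.5
scene end 0.6 [-0.0133  0.2519]
scene end 0.58 [-0.1509 -0.2061]
scene 0.75 [-0.1063 -0.2125] [0.048 0.093] 80.9
scene 0.59 [-0.0115  0.1799] [0.082 0.142] 3.1
```

View pics/t7.png

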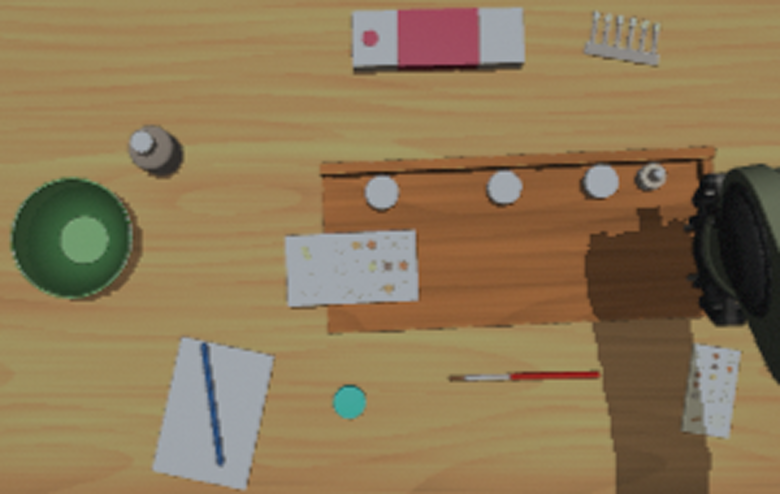

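The plate's end (crop 287,271) is about 40 mm past the open end (edge at crop 326) and straight. The jar (382,192) is at the lip, the other things have not moved, and the arm is clear.

```bash
python3 -c "
from workcell import bot
print(bot.job_done())"
```

```text
the job is handed in; nothing more can be done
None
```

I handed the job in at about 18 s of the 53 s allowed: in the last pictures the stray jar stands at the back lip and the plate lies straight, sticking out about 40 mm past the open end; nothing else had visibly moved, and the judge returned no verdict.

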